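Clip the out-of-service tag onto the tag stand

ROBOT

A 6-joint arm with a two-finger parallel gripper is mounted at the origin on a cart in front of the work surface, level with it; the furniture and walls round the work are solid. World frame = base frame: x ahead of the robot, y to its left, z up, the work surface at z = 0. Lengths are in m, angles in rad, forces in N, time in s.
With the tool pointing down it reaches from about 0.325 to 0.9 m from the base axis. Payload 6.1 kg.
Tool frame: the origin (TCP) lies between the finger pads; the fingertips stand 25 mm ahead of it and the grasp point (between the pads) lies 6 mm ahead of it; z points along the fingers, y is the line along which they close (so a half turn about z gives the same grasp; the last joint's range is limited). The gripper opens to 85 mm and grips with 20 to 120 N. Pads are 22 mm wide; open, the fingers measure 114 mm over their backs; the gripper's body (76 mm by 85 mm) begins 54 mm behind the grasp point. The pads swing forward as they close: fully open they stand 13 mm farther back than shut.
Start: joints at [-1.236, 0.22, 1.526, -0, 1.395, -0.126], TCP at [0.278, -0.56, 0.256] pointing down, gripper open.
Joint ranges: [-2.98, 2.98], [-0.91, 2.08], [0.09, 2.57], [-1.24, 4.39], [0.2, 2.65], [-2.68, 2.68]. Speed limits (rad/s): [2.57, 2.57, 3.01, 3.14, 3.14, 3.14].

INTERFACE

Orientations are given as a 3x3 rotation matrix whose columns are the frame's x, y, z axes.
In Python, from plant import r gives the robot as it stands. The module is installed in compiled form; this text tells all that it offers.
- The arm moves only by the tool move_arm, never from a script. Its argument "plan" is a list of rows, each a list of 7 numbers: the opening, from -1 (shut) to 1 (fully open), so that 0 is half open, then the shift along the tool's x, y, z in mm, then the turn, a rotation vector about the tool's x, y, z in degrees. In form: [[claw, dx, dy, dz, ax, ay, az], ...]. A call has exactly 10 rows; each row is the pose to reach, as a shift and turn from the pose commanded when the call began, along the tool's axes at that moment; what a row does not reach only later rows make up. A row lasts 1/12 s, in which the tool goes at most 41.7 mm and 7.16 degrees, less where a joint would pass 70% of its speed; a pose out of reach is approached as far as the arm can. A call with a gripper value outside its range is refused whole. The fingers move at their own pace and stop on an object; the grip force is fixed at half the most. Time passes only in rows, so rows that repeat a pose let the fingers close, or fill a call up. It gives the time, the measured TCP pose, the force, the opening and the grip force at its end, in the units of the state.
- r.read_state(): the state, without advancing time (a new reading comes with each control period).
- r.snapshot(name): name is "side" or "top" or "wrist"; returns a dict with "image" (384x512x3 uint8, red, green, blue), "camera_matrix" (3x3 intrinsics, pixels), "R" (3x3) and "t" (3): a world point X has camera coordinates R X + t. Camera axes: x right, y down, z forward; pixel columns grow to the right and rows downward; lengths in m; the calibration is good to about 2 mm. The wrist camera is an equidistant fisheye: a pixel r from the principal point sees the ray r / f radians off the axis. A picture is of the moment at which its call begins. There is no depth.
- r.hand_in(): hands the job in; it is judged then, once.
Trained networks look in a picture, given as the dict that the camera call returned (one of the last four; its "shot" number tells which), for a name from the list of things; names that differ only in an ending like _2 or _b are one class to them, and where a whole thing is asked for, a point or a joint stands for the part that bears it (a point fixed in the world has none). Each returns a list of dicts, best first, with "conf" (0 to 1); they miss things now and then, are a little off and sometimes report something else, mostly with a low value. They report only what shows in the picture. A call takes as long as a camera call. They do not tell look-alikes from the thing itself.
- r.outline_of(picture, name): "region" (384x512 bool, what is visible of it) and "extent" ([left, top, right, bottom] in pixels, round what is visible of it).
The state is a dict: "time_s": time; "joints": joint angles; "qvel": joint speeds; "effort": joint torques, N m; "position": TCP position; "eef_rot": TCP orientation; "contact_force": force on the tool from outside, world axes, zero at the start; "torque": the same for the moment, N m; "gripper_width": finger opening in m; "gripper_force": force on a finger pad.
Only numpy, scipy, OpenCV 4.12 (cv2) and the standard library are available. Lean on these libraries where they do the work, as an engineer would, in place of code of your own. Each camera call takes 0.05 s, during which the arm holds its last target. There are 200 camera calls.

TASK

The centrifuge is out of service: lift the red tag out of its grey holder by the yellow ribbed grip on top, and push its snap hook straight down over the stand's steel crossbar until the sprung brass gate has flicked shut behind the bar and the hook sits right down on it. Only then give a light upward tug (about 4 N) so that the bar bears on the shut gate, lower the tag again and leave it hanging there upright on its own. Go by feel and gently, because nobody has measured the bar's height: never load the bar with more than 20 N, and leave the other things on the bench where they are.

Things in the scene. Friction and masses are not known exactly. Their poses are not given: they have to be found in the camera images.
- tag: Loose red tag with a steel snap hook, 75 to 125 g, 135 mm tall, standing upright in the holder. Origin: centre of the hook's seat, where the bar's axis lies when the hook sits fully down. Own z up, own y along the bar, own x across it. The hook is 12 mm wide in y; an inverted-V bend centres the bar. It hangs nearly upright from its seat, on either way round.
- tag_grip (a point): Middle of the yellow ribbed grip on top of the tag, 35 mm above the tag's origin, same axes. The grip is 14 mm in x, 20 mm in y and 36 mm tall (tag z = +17 to +53 mm). Best pinched across x, with the fingertips kept above tag z = +14 mm, where the wider hook (x = -13 to +13 mm) begins.
- tag_nose (a point): Tip of the hook's nose, at tag x = 10.5, z = -29 mm; the nose fills x = 8 to 13 mm and ends in a lip flaring outward to x = 20, z = -40 mm. Opposite is the shank, x = -13 to -8 mm. The throat between them is 16 mm wide and open straight downward: the bar enters from below.
- tag_plate (a point): Middle of the lower edge of the tag's red plate, 82 mm below the tag's origin. The plate continues the shank downward: tag x = -13 to -8 mm, 40 mm wide in y, z = -82 to -40 mm, so it passes beside the bar.
- gate (a joint): Sprung brass gate, rad: 0 shut, level across the throat at tag z = -23 mm; to 1.5 swung up against the shank (pivot x = -10 mm, 17.5 mm long). Opens only inward. A bar from below starts it at about 3 N and passes at 3 to 7 N; it springs shut once the bar is past, some 3 to 7 mm short of the seat. Resting on the shut gate instead of the seat, the tag is 28 mm too high.
- stand: Tag stand, fixed and rigid. Origin: centre of its underside, own z up. Base 75 mm (x) by 160 mm (y) by 12 mm. A U-shaped steel bar, 8 mm thick, is clamped in two sleeves; its level crosspiece runs along own y over x = 0, clear from y = -50 to +50 mm. Its axis height is anywhere from 122 to 138 mm above the bench and is not reported: find it by touch or sight.
- stand_sleeves (a point): Point midway between the tops of the stand's two sleeves, 90 mm above the bench (not on the bar, which is 32 to 48 mm higher). The sleeves are 18 mm thick (collars 23 mm) and stand at stand y = -60 and +60 mm. Nothing on the stand is higher than the bar's crosspiece.
- holder: Grey plastic holder block, fixed to the bench, 60 mm (x) by 80 mm (y) by 35 mm high; origin centre of its underside. A slot 30 mm deep in its top (7 mm by 42.5 mm, long in own y) holds the tag's plate; the tag's plate runs along own y. The tag lifts straight up out of it.
- objective: Bystander: loose small white microscope objective, 29 mm wide, 46 mm tall, origin at its underside.
- oil_bottle: Bystander: loose small white dropper bottle with a black cap, 26 mm wide, 66 mm tall, origin at its underside.
- objective_case: Bystander: loose clear and grey round lens case, 42 mm wide, 64 mm tall, origin at its underside.
- filter_cube: Bystander: loose black filter cube, about 40 mm, origin at its underside.
There are look-alikes about, which are no part of the job. What is shaped like the holder but orange is not meant.

How it is judged:
On the way, in this order (a step that is already met when the one before it is completed fails the run):
1. the tag is lifted clear of the holder (z of tag in the frame of holder above 0.14 m and contact force between tag and holder below 0.5 N), for 0.1 s.
2. the hook is pushed down over the bar, so that the bar swings the gate open (value of joint gate above 0.5 rad and contact force between tag and stand above 1 N and x of tag in the frame of stand between -0.009 and 0.009 m), for 0.05 s.
3. the gate has flicked shut behind the bar and the hook sits on it (value of joint gate below 0.12 rad and x of tag in the frame of stand between -0.005 and 0.005 m and y of tag in the frame of stand between -0.045 and 0.045 m and height (world z) of tag between 0.115 and 0.144 m and contact force between gate_c0 and stand below 0.5 N and contact force between tag and stand above 0.2 N), for 0.1 s.
4. the tag is tugged up so that the bar bears on the shut gate with more than 1.5 N (value of joint gate below 0.12 rad and contact force between gate_c0 and stand above 1.5 N), for 0.1 s.
At the end, for the whole second after the job is handed in: The tag hangs by itself from the crossbar: hook seat within 5 mm of the bar's line and within 45 mm of the middle of the crosspiece, 115 to 144 mm above the bench, gate shut (below 0.12 rad) and carrying nothing, upright within 0.3 rad, released and at rest (all of step 3 and contact force between tag and the fingers below 0.05 N and angle between tag's own z axis and vertical below 0.3 rad and linear speed of tag below 0.03 m/s); the robot touches nothing.
It fails at once if the bar or stand is loaded with more than 20 N (contact force between tag and stand above 20 N).
It fails at once if the robot pushes on the stand with more than 5 N (contact force between any of the fingers, the arm and stand above 5 N).
It fails at once if the objective, dropper bottle, lens case or filter cube is moved by more than 20 mm (distance of any of objective, oil_bottle, objective_case, filter_cube from where it was at the start of the episode above 0.02 m).
It also fails if it takes over 72 s, if anything falls off the work surface, if the arm or the gripper's body presses on something with over 40 N, if the wrist force passes 120 N, or if a joint passes its speed limit or range.

## Working session

There is one attempt and no reset: what is moved stays moved. The work goes in short steps, Python scripts to look and compute and a tool call to move; the robot and the scene stay as the last step left them, time stands still between calls to the robot, and variables do not carry over. Pictures are saved under pics/ and viewed, at most 10 in all, crops included, and the job is handed in when it is done.

Besides the shell and the picture viewer there is one more tool, called after "Call:" as name(argument=value, ...) on one line, values as JSON. move_arm: Moves the arm, as the interface text tells. Its arguments: {"type":"object","properties":{"plan":{"type":"array"}},"required":["plan"]}

```bash
mkdir -p pics
cat > h.py <<'E'
import numpy as np, cv2
from plant import r
def ray(s,u,v):
    K=s["camera_matrix"]; R=np.array(s["R"]); t=np.array(s["t"])
    d=np.array([(u-K[0][2])/K[0][0],(v-K[1][2])/K[1][1],1.]); return -R.T@t, R.T@d
def atz(s,u,v,z):
    o,d=ray(s,u,v); return o+d*(z-o[2])/d[2]
def tri(rays):
    A=0;b=0
    for o,d in rays:
        d=d/np.linalg.norm(d);P=np.eye(3)-np.outer(d,d);A=A+P;b=b+P@o
    return np.linalg.solve(A,b)
def proj(s,X):
    c=np.array(s["R"])@X+np.array(s["t"]);p=np.array(s["camera_matrix"])@c;return p[:2]/p[2]
E
python3 - <<'E'
from h import *
ims=[]
for n in("side","top"):
    s=r.snapshot(n); im=cv2.cvtColor(s["image"],cv2.COLOR_RGB2BGR); ims.append(im)
    o=-np.array(s["R"]).T@np.array(s["t"]); print(n,o.round(3),np.array(s["R"])[2].round(3))
    for k in("tag","tag_grip","tag_plate","stand","stand_sleeves","holder","objective","oil_bottle","objective_case","filter_cube"):
        for d in r.outline_of(s,k)[:3]:
            m=d["region"];ys,xs=np.nonzero(m);print(k,round(d["conf"],2),d["extent"],xs.mean().round(1),ys.mean().round(1),m.sum(), atz(s,xs.mean(),ys.mean(),.03).round(3)[:2])
cv2.imwrite("pics/side.png",cv2.resize(ims[0],(800,600)));cv2.imwrite("pics/top.png",cv2.resize(ims[1],(800,600)))
E
```

```text
side [0.479 1.059 0.578] [ 0.086 -0.904 -0.418]
tag 0.71 [284.5, 201.4, 301.8, 248.8] 289.4 223.4 320 [0.495 0.024]
tag_grip 0.63 [279.1, 200.1, 298.0, 249.1] 289.2 224.0 453 [0.496 0.027]
tag_plate 0.88 [286.0, 199.0, 295.2, 249.8] 288.9 224.7 503 [0.497 0.031]
stand 0.81 [276.2, 157.9, 306.8, 215.6] 290.9 191.7 809 [ 0.498 -0.166]
stand_sleeves 0.71 [275.7, 151.2, 305.6, 213.7] 290.9 190.8 878 [ 0.498 -0.172]
stand_sleeves 0.25 [213.7, 194.3, 221.3, 220.5] 215.6 207.7 173 [ 0.69  -0.041]
holder 0.85 [256.8, 213.6, 287.4, 238.2] 270.8 224.7 706 [0.54  0.036]
holder 0.79 [313.4, 213.3, 343.8, 242.6] 327.5 226.1 737 [0.403 0.028]
holder 0.74 [328.4, 265.5, 373.9, 304.8] 349.7 282.5 1259 [0.368 0.26 ]
objective 0.42 [281.9, 202.4, 297.8, 249.2] 289.4 223.7 378 [0.496 0.026]
oil_bottle 0.48 [212.7, 192.7, 221.0, 220.2] 215.8 206.8 183 [ 0.69  -0.047]
filter_cube 0.67 [217.4, 172.9, 235.5, 190.0] 224.4 180.7 219 [ 0.696 -0.223]
top [ 3.60e-01 -1.00e-03  1.22e+00] [ 0.195 -0.016 -0.981]
tag_grip 0.55 [196.5, 222.8, 208.0, 236.2] 201.2 228.3 122 [0.498 0.139]
stand 0.72 [270.6, 217.1, 321.5, 243.6] 295.3 228.6 1143 [ 0.497 -0.158]
stand_sleeves 0.97 [271.1, 214.9, 321.7, 244.1] 295.2 228.7 1152 [ 0.497 -0.158]
holder 0.97 [230.4, 204.0, 255.3, 231.3] 242.8 216.3 516 [0.536 0.008]
holder 0.82 [153.5, 258.6, 183.2, 286.7] 168.3 271.5 572 [0.364 0.237]
holder 0.71 [232.6, 243.3, 259.3, 273.8] 245.3 259.6 539 [ 0.4 -0. ]
oil_bottle 0.7 [198.8, 220.4, 205.9, 232.7] 201.0 227.2 78 [0.501 0.14 ]
objective_case 0.67 [272.0, 135.6, 283.3, 150.5] 278.5 140.4 201 [ 0.79  -0.109]
filter_cube 0.7 [313.1, 159.1, 327.8, 175.2] 320.7 167.7 179 [ 0.697 -0.246]
```

View pics/side.png

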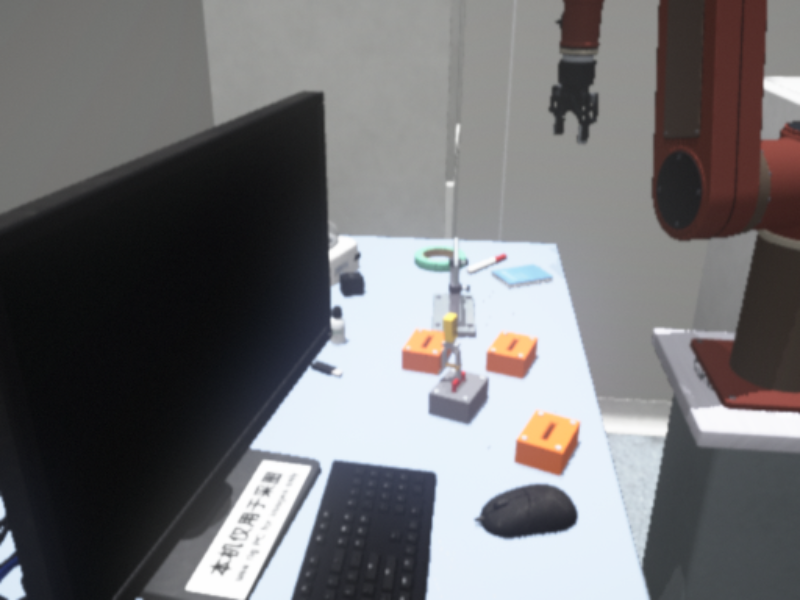

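View pics/top.png

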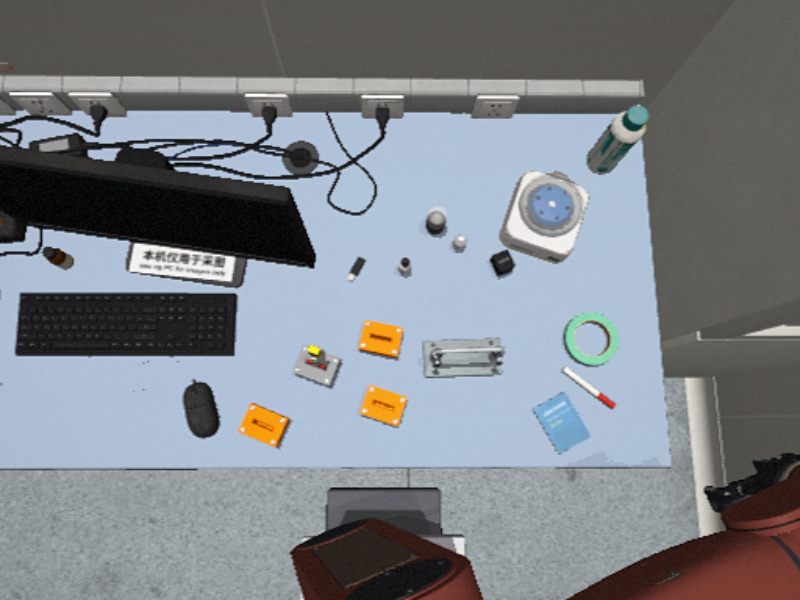

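The side view shows the grey holder with the red tag and yellow grip at about (450,326), with the stand's bar behind it at (455,270). In the top view the grip is at (315,352) and the stand at (462,357), its bar nearly along world y. The three orange blocks are look-alikes.

Run:
```python
from h import *
S={n:r.snapshot(n) for n in("side","top")}
rays=[]
for n,s in S.items():
    hsv=cv2.cvtColor(s["image"],cv2.COLOR_RGB2HSV)
    roi=np.zeros(hsv.shape[:2],np.uint8)
    if n=="side": roi[195:225,278:300]=1
    else: roi[215:240,190:215]=1
    y=cv2.inRange(hsv,(22,120,90),(35,255,255))*roi
    ys,xs=np.nonzero(y); print(n,len(xs),xs.mean(),ys.mean(),xs.min(),xs.max(),ys.min(),ys.max())
    rays.append(ray(s,xs.mean(),ys.mean()))
    print(cv2.minAreaRect(np.c_[xs,ys].astype(np.float32)))
    if n=="top":
        rd=(cv2.inRange(hsv,(0,120,80),(8,255,255))|cv2.inRange(hsv,(172,120,80),(180,255,255)))*roi
        ys,xs=np.nonzero(rd); P=np.array([atz(s,a,b,.04)[:2] for a,b in zip(xs,ys)]); print("red",len(xs),P.mean(0)); 
        w,v=np.linalg.eigh(np.cov((P-P.mean(0)).T)); print(v[:,1],np.sqrt(w))
g=tri(rays);print("grip",g,[proj(s,g) for s in S.values()])
a=cv2.resize(S["top"]["image"][210:250,185:335],(800,213),interpolation=cv2.INTER_CUBIC)
b=cv2.resize(S["side"]["image"][145:270,240:360],(370,385),interpolation=cv2.INTER_CUBIC)
c=np.zeros((600,800,3),np.uint8);c[:213]=a;c[214:599,:370]=b
cv2.imwrite("pics/c.png",c[:,:,::-1])
```

```text
side 4 287.75 204.5 286 290 203 205
((288.2000427246094, 204.4000244140625), (0.8944271206855774, 4.4721360206604), 63.43495178222656)
top 38 200.76315789473685 223.76315789473685 197 204 221 227
((200.90000915527344, 223.80001831054688), (7.905693531036377, 4.743415832519531), 18.43494987487793)
red 18 [0.48336062 0.13454464]
[0.33306951 0.94290228] [0.00182408 0.01527484]
grip [0.49917921 0.12874528 0.13112021] [array([287.69859521, 204.49087175]), array([200.76129334, 223.80213319])]
```

View pics/c.png

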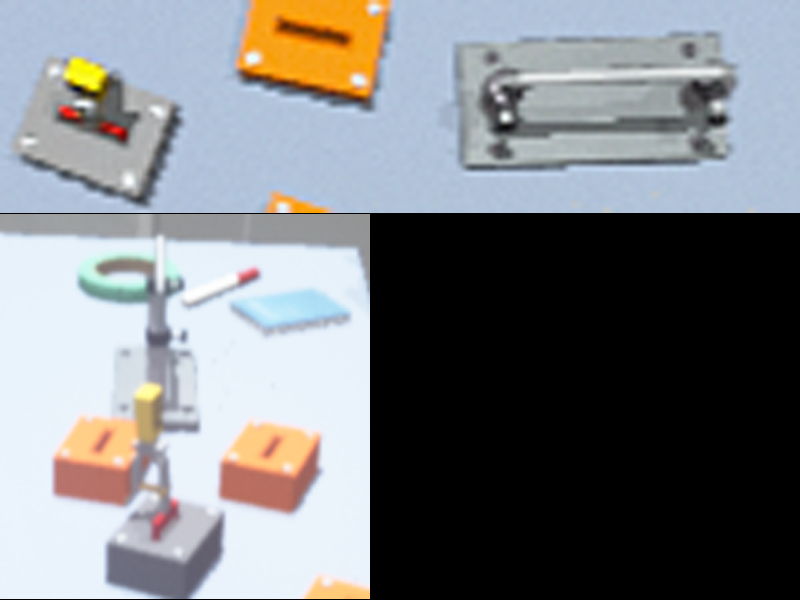

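The crops show the tag's yellow grip top at (85,73), offset away from the robot relative to the red plate. The bar runs from (490,80) to (725,71), almost parallel to world y.

```bash
cat >> h.py <<'E'
def goto(X,ydir):
    """tool-frame shift(mm), turn(deg) to reach X with tool down and closing line along ydir (unsigned)"""
    st=r.read_state();R=np.array(st["eef_rot"]);p=np.array(st["position"])
    best=None
    for sg in(1,-1):
        y=sg*np.array([ydir[0],ydir[1],0.]);y/=np.linalg.norm(y);z=np.array([0,0,-1.]);x=np.cross(y,z)
        T=np.c_[x,y,z];v=cv2.Rodrigues(R.T@T)[0].ravel()
        if best is None or np.linalg.norm(v)<np.linalg.norm(best):best=v
    return (R.T@(np.array(X)-p)*1000).round(1),np.degrees(best).round(2)
E
python3 - <<'E'
from h import *
s=r.snapshot("top")
f=lambda x,y:(185+x/5.333-.5,210+y/5.333-.5)
print("bar",[atz(s,*f(*q),.134).round(4) for q in((490,78),(725,71))])
print("base",[atz(s,*f(*q),.012).round(4) for q in((457,45),(463,168),(728,158),(720,35))])
print("holder",[atz(s,*f(*q),.035).round(4) for q in((52,58),(15,150),(145,198),(178,104))])
print("griptop",atz(s,200.76,223.76,.137))
st=r.read_state();print(np.array(st["eef_rot"]).round(3),st["position"],st["contact_force"])
print(goto([.495,.128,.20],[.943,-.333]))
E
```

```text
bar [array([ 0.4981, -0.0898,  0.134 ]), array([ 0.502 , -0.2178,  0.134 ])]
base [array([ 0.5336, -0.0801,  0.012 ]), array([ 0.4595, -0.0829,  0.012 ]), array([ 0.4655, -0.2421,  0.012 ]), array([ 0.5399, -0.2399,  0.012 ])]
holder [array([0.5223, 0.1609, 0.035 ]), array([0.468, 0.181, 0.035]), array([0.4401, 0.1045, 0.035 ]), array([0.4951, 0.0862, 0.035 ])]
griptop [0.49855094 0.12805147 0.137     ]
[[ 0.896  0.445 -0.   ]
 [ 0.445 -0.896  0.   ]
 [-0.    -0.    -1.   ]] [ 0.27790576 -0.55979189  0.25629781] [ 0.093732   -0.95361901 -0.43785082]
(array([ 500.3, -519.5,   56.3]), array([ -0.  ,  -0.  , -44.15]))
```

Call:
move_arm(plan=[[1,30,-30,0,0,0,-6],[1,60,-62,2,0,0,-12],[1,88,-91,4,0,0,-18],[1,116,-120,6,0,0,-24],[1,144,-150,8,0,0,-30],[1,172,-179,10,0,0,-36],[1,200,-208,12,0,0,-44],[1,228,-237,14,0,0,-44],[1,256,-266,16,0,0,-44],[1,284,-295,18,0,0,-44]])

```text
time_s: 2.08
position: [0.4013, -0.1675, 0.2386]
eef_rot: [[0.336, 0.942, 0.001], [0.942, -0.336, -0.001], [-0.0, 0.001, -1.0]]
contact_force: [1.4, -0.0, -0.7]
gripper_width: 0.0855
gripper_force: 0.0
```

Run:
```python
from h import *
print(r.read_state()["position"],goto([.495,.128,.235],[.94,-.342]))
```

```text
[ 0.40130436 -0.16749634  0.23856403] (array([309.8, -11. ,   3.5]), array([0.06, 0.01, 0.38]))
```

Call:
move_arm(plan=[[1,35,0,0,0,0,0],[1,72,-2,0,0,0,0],[1,110,-4,1,0,0,0],[1,148,-6,2,0,0,0],[1,186,-8,3,0,0,0],[1,224,-10,3,0,0,0],[1,262,-11,3,0,0,0],[1,295,-11,3,0,0,0],[1,308,-11,3,0,0,0],[1,308,-11,3,0,0,0]])

```text
time_s: 2.92
position: [0.4944, 0.1271, 0.2353]
eef_rot: [[0.332, 0.943, 0.0], [0.943, -0.332, 0.001], [0.001, -0.0, -1.0]]
contact_force: [-0.9, -0.3, -1.0]
gripper_width: 0.0858
gripper_force: 0.0
```

Run:
```python
from h import *
s=r.snapshot("wrist");K=np.array(s["camera_matrix"]);print(K,np.array(s["R"]).round(3),np.array(s["t"]).round(4),r.read_state()["position"])
for k in("tag_grip","holder","tag"):
  for d in r.outline_of(s,k)[:2]:
    ys,xs=np.nonzero(d["region"]);print(k,d["conf"],d["extent"],xs.mean(),ys.mean())
cv2.imwrite("pics/w1.png",cv2.resize(s["image"][:,:,::-1],(800,600)))
```

```text
[[297.31863964   0.         253.18080318]
 [  0.         297.31863964 195.32484252]
 [  0.           0.           1.        ]] [[ 0.944 -0.331 -0.   ]
 [-0.317 -0.903  0.291]
 [-0.097 -0.275 -0.957]] [-0.4238  0.2414  0.4436] [0.49401537 0.12536687 0.23514645]
tag_grip 0.83 [240.4, 155.3, 272.7, 214.9] 255.89126394052045 188.49442379182156
holder 0.97 [192.2, 249.2, 246.4, 311.0] 219.55875537901358 280.8291956305859
holder 0.96 [92.2, 92.3, 150.6, 161.2] 120.61997336884154 124.33661784287617
tag 0.56 [242.2, 148.6, 272.4, 213.5] 255.47336244541484 187.44279475982532
```

View pics/w1.png

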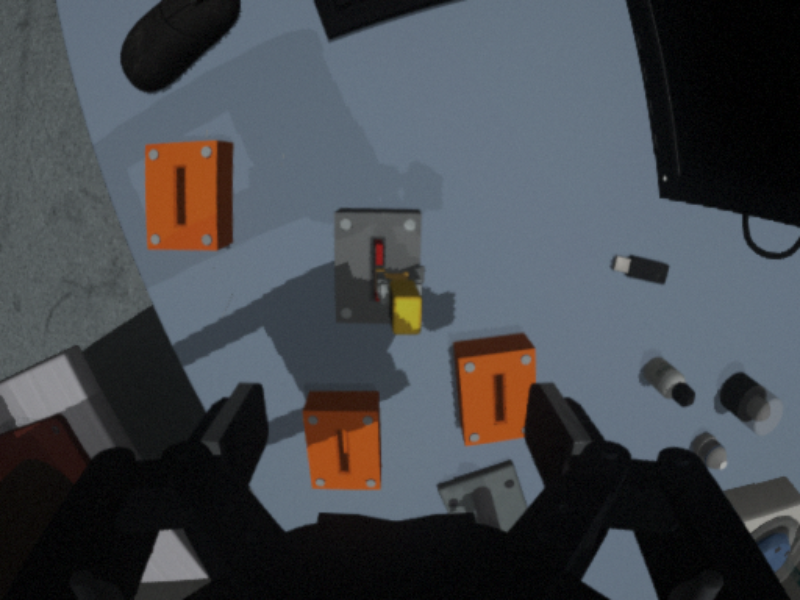

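The grip's top face is at (407,316) and the red slot at (378,268). The grip sits to the plate's right, so the nose points away from the robot, and the yaw matches the picture.

```bash
cat >> h.py <<'E'
def wray(s,u,v):
    K=np.array(s["camera_matrix"]);R=np.array(s["R"]);t=np.array(s["t"])
    a=np.array([u-K[0,2],v-K[1,2]]);q=np.linalg.norm(a);th=q/K[0,0]
    d=np.r_[a/max(q,1e-9)*np.sin(th),np.cos(th)];return -R.T@t,R.T@d
def watz(s,u,v,z):
    o,d=wray(s,u,v);return o+d*(z-o[2])/d[2]
E
python3 - <<'E'
from h import *
s=r.snapshot("wrist")
f=1/1.5625
print("top face",[watz(s,u*f,v*f,.140).round(4) for u,v in((393,299),(419,297),(421,333),(394,333),(407,316))])
print("holder",[watz(s,u*f,v*f,.035).round(4) for u,v in((334,210),(421,210),(421,323),(334,323))])
print("stand corner",watz(s,515*f,462*f,.012),watz(s,440*f,485*f,.012))
st=r.read_state();print(st["position"])
c=watz(s,407*f,316*f,.14)
print(goto([c[0],c[1],.132],[.943,-.333]))
E
```

```text
top face [array([0.4968, 0.1376, 0.14  ]), array([0.5088, 0.1344, 0.14  ]), array([0.5039, 0.1167, 0.14  ]), array([0.4914, 0.1211, 0.14  ]), array([0.5003, 0.1273, 0.14  ])]
holder [array([0.4691, 0.1828, 0.035 ]), array([0.5253, 0.1624, 0.035 ]), array([0.4989, 0.0851, 0.035 ]), array([0.4391, 0.1063, 0.035 ])]
stand corner [ 0.53650873 -0.081482    0.012     ] [ 0.46391697 -0.08090527  0.012     ]
[0.49381118 0.12324384 0.23525987]
(array([  6. ,   4.7, 103.3]), array([-0.  ,  0.03, -0.24]))
```

Run:
```python
from h import *
for i in range(6): r.snapshot("wrist")
st=r.read_state();print(st["position"],st["time_s"],st["contact_force"])
print(goto([.4945,.1295,.132],[.94,-.342]))
```

```text
[0.49408393 0.12395361 0.23542171] 3.4667 [-0.04145477 -0.4212847  -0.54631682]
(array([  5.4,  -1.5, 103.4]), array([ 0.01, -0.  ,  0.34]))
```

Call:
move_arm(plan=[[1,5,-1.5,12,0,0,0],[1,5,-1.5,25,0,0,0],[1,5,-1.5,40,0,0,0],[1,5,-1.5,55,0,0,0],[1,5,-1.5,70,0,0,0],[1,5,-1.5,85,0,0,0],[1,5,-1.5,97,0,0,0],[1,5,-1.5,103,0,0,0],[1,5,-1.5,103,0,0,0],[1,5,-1.5,103,0,0,0]])

```text
time_s: 4.3
position: [0.4942, 0.1299, 0.1321]
eef_rot: [[0.335, 0.942, -0.001], [0.942, -0.335, -0.0], [-0.0, -0.0, -1.0]]
contact_force: [-0.6, 0.0, -0.1]
gripper_width: 0.0856
gripper_force: 0.0
```

Run:
```python
from h import *
s=r.snapshot("wrist");cv2.imwrite("pics/w2.png",s["image"][100:,:,::-1])
print(goto([.4945,.1295,.132],[.94,-.342]))
```

```text
(array([-0.5, -0.1,  0.8]), array([ 0.04, -0.02,  0.4 ]))
```

View pics/w2.png

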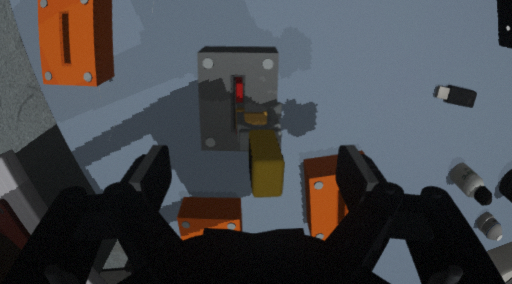

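The grip at (262,165) lies between the fingers at x = 155 and 355, leaning slightly right. I'll close on it.

Call:
move_arm(plan=[[0.4,0,0,0,0,0,0],[0,0,0,0,0,0,0],[-0.3,0,0,0,0,0,0],[-0.6,0,0,0,0,0,0],[-1,0,0,0,0,0,0],[-1,0,0,0,0,0,0],[-1,0,0,0,0,0,0],[-1,0,0,0,0,0,0],[-1,0,0,0,0,0,0],[-1,0,0,0,0,0,0]])

```text
time_s: 5.18
position: [0.4943, 0.13, 0.1328]
eef_rot: [[0.335, 0.942, -0.0], [0.942, -0.335, 0.0], [0.0, -0.0, -1.0]]
contact_force: [-1.9, 0.6, 6.7]
gripper_width: 0.0135
gripper_force: 58.7
```

Call:
move_arm(plan=[[-1,0,0,-5,0,0,0],[-1,0,0,-15,0,0,0],[-1,0,0,-30,0,0,0],[-1,0,0,-50,0,0,0],[-1,0,0,-70,0,0,0],[-1,0,0,-90,0,0,0],[-1,0,0,-110,0,0,0],[-1,0,0,-130,0,0,0],[-1,0,0,-145,0,0,0],[-1,0,0,-155,0,0,0]])

```text
time_s: 6.02
position: [0.4951, 0.1298, 0.2901]
eef_rot: [[0.335, 0.942, 0.003], [0.942, -0.335, 0.0], [0.001, 0.003, -1.0]]
contact_force: [0.1, -0.5, -1.3]
gripper_width: 0.0129
gripper_force: 58.4
```

Run:
```python
from h import *
s=r.snapshot("side");w=r.snapshot("wrist")
st=r.read_state();print(st["contact_force"],st["gripper_width"],st["position"])
a=cv2.resize(s["image"][100:240,230:360],(390,420),interpolation=cv2.INTER_CUBIC)
b=w["image"][60:,100:500]
c=np.zeros((420,800,3),np.uint8);c[:,:390]=a;c[:324,395:795]=b
cv2.imwrite("pics/l.png",c[:,:,::-1])
print(goto([.5,-.16,.29],[.9994,.033]))
```

```text
[ 0.04558369  1.25092059 -1.83838033] 0.013292376998531094 [0.49540864 0.1298356  0.28977145]
(array([-271.5,  101.5,   -0.3]), array([  0.24,  -0.06, -21.49]))
```

View pics/l.png

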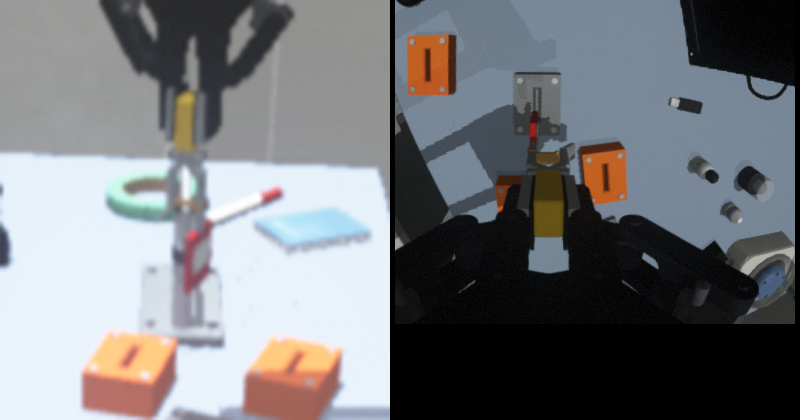

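The tag is upright in the fingers and clear of the holder, red plate on the robot's side and nose away. Next I move above the bar.

Call:
move_arm(plan=[[-1,-15,5,0,0,0,-2],[-1,-45,16,0,0,0,-5],[-1,-80,30,0,0,0,-9],[-1,-115,43,0,0,0,-13],[-1,-150,56,0,0,0,-17],[-1,-185,69,0,0,0,-20],[-1,-218,81,0,0,0,-21.5],[-1,-246,92,0,0,0,-21.5],[-1,-264,99,0,0,0,-21.5],[-1,-271,101,0,0,0,-21.5]])

```text
time_s: 6.95
position: [0.4977, -0.1622, 0.2857]
eef_rot: [[-0.03, 1.0, -0.002], [1.0, 0.03, 0.0], [0.0, -0.002, -1.0]]
contact_force: [-0.1, 0.1, -0.5]
gripper_width: 0.0133
gripper_force: 58.4
```

Run:
```python
from h import *
for i in range(4): s=r.snapshot("wrist")
t=r.snapshot("side")
st=r.read_state();print(st["contact_force"],st["position"],goto([.5,-.16,.29],[.9994,.033]))
a=cv2.resize(t["image"][100:240,230:360],(390,420),interpolation=cv2.INTER_CUBIC)
b=s["image"][60:,100:500]
c=np.zeros((420,800,3),np.uint8);c[:,:390]=a;c[:324,395:795]=b
cv2.imwrite("pics/m.png",c[:,:,::-1])
np.savez("w.npz",**{k:np.array(s[k]) for k in("camera_matrix","R","t","image")})
np.savez("s.npz",**{k:np.array(t[k]) for k in("camera_matrix","R","t","image")})
```

```text
[-0.28147547 -0.03589855 -1.78902104] [ 0.49841712 -0.15816493  0.28670431] (array([-1.9,  1.5, -3.3]), array([-0.05, -0.06,  0.06]))
```

View pics/m.png

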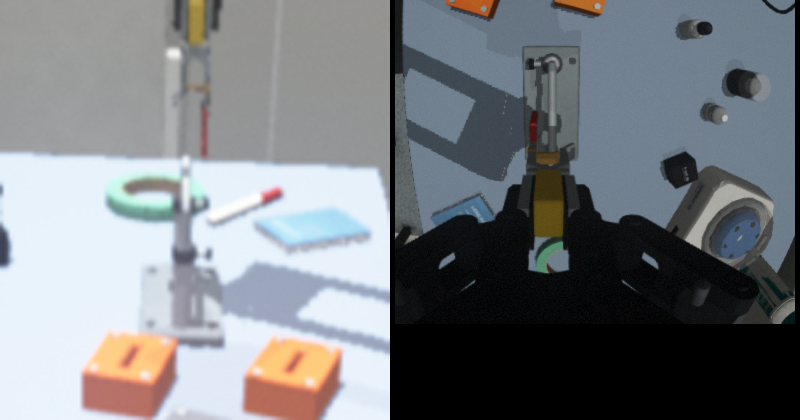

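Run:
```python
from h import *
w=dict(np.load("w.npz"));s=dict(np.load("s.npz"))
# bar centreline by bright ridge in wrist rows
g=cv2.cvtColor(w["image"],cv2.COLOR_RGB2GRAY).astype(float)
P=[]
for v in range(130,178,8):
    row=g[v,248:270];m=np.clip(row-np.percentile(row,60),0,None);u=248+(m*np.arange(22)).sum()/m.sum()
    p=watz(w,u,v,.130);P.append(p[:2]);print(v,round(u,1),p.round(4),row.astype(int))
P=np.array(P);k=np.polyfit(P[:,1],P[:,0],1);print("slope",k, "x at -.158:",np.polyval(k,-.158))
for z in(.122,.138): print(z,watz(w,257.5,160,z))
o,d=ray(s,291.7,153.3);tt=(-.101-o[1])/d[1];print("bar end",o+d*tt)
i=s["image"][140:180,280:305].astype(int).sum(2)//3;print(i[:, ::2])
```

```text
130 263.4 [ 0.5055 -0.1029  0.13  ] [ 38  33  34  35  42  64  86  98 106 111 108 102  92  71  59  56  58  79
 105 115 116 113]
138 257.5 [ 0.5003 -0.1106  0.13  ] [104 105 106 103  97  85 102 115 132 138 131 119 105 101 116 114 115 115
 113 114 111 111]
146 257.7 [ 0.5007 -0.118   0.13  ] [101 103 104 101  92  80 101 119 132 136 131 120 102  98 112 111 113 116
 114 116 115 114]
154 257.7 [ 0.5011 -0.1256  0.13  ] [100 106 104 101  94  82  97 116 128 136 129 120 106 100 108 111 111 112
 111 115 110 110]
162 257.6 [ 0.5013 -0.1332  0.13  ] [102 100  97  99  92  82 100 113 127 133 128 119 108 101 113 113 113 110
 111 110 112 110]
170 257.5 [ 0.5014 -0.1409  0.13  ] [ 95  96 103 100  93  85 101 117 132 140 129 119 106 102 113 113 112 110
 110 110 106 110]
slope [0.06376552 0.50948563] x at -.158: 0.49941068094303603
0.122 [ 0.50122567 -0.13269524  0.122     ]
0.138 [ 0.50092737 -0.12985832  0.138     ]
bar end [ 0.4991147  -0.101       0.16675935]
[[156 158 156 175 171 142 143 149 140 106 148 148 149]
 [156 157 157 175 171 143 143 148 140 106 148 149 149]
 [157 158 158 175 170 142 145 14
[... 1358 characters left out ...]
19 108 156 217 128 193 134 231 241 242]
 [211 215 214 194  98 150 211 117 166 120 230 242 247]
 [175 179 177 156  98 141 194 105 133 141 236 247 253]
 [149 146 142 134 109 130 162 107 149 207 247 253 253]
 [139 136 128 126 124 133 139 136 207 234 252 253 248]
 [133 132 126 126 133 139 137 183 234 234 247 244 215]
 [156 153 155 156 146 143 139 211 240 228 216 203 169]
 [215 210 217 216 169 144 138 218 241 231 185 175 184]
 [238 237 238 237 181 147 140 226 241 238 210 211 225]
 [242 241 242 239 182 147 140 231 241 241 234 235 239]
 [242 242 242 239 182 148 140 232 241 241 240 241 242]
 [242 242 242 239 182 150 139 232 241 242 242 241 241]
 [242 242 242 239 182 151 140 230 241 241 241 241 241]]
```

Call:
move_arm(plan=[[-1,0,3,0,0,0,0],[-1,0,3,4,0,0,0],[-1,0,3,12,0,0,0],[-1,0,3,20,0,0,0],[-1,0,3,28,0,0,0],[-1,0,3,36,0,0,0],[-1,0,3,44,0,0,0],[-1,0,3,51,0,0,0],[-1,0,3,56,0,0,0],[-1,0,3,58,0,0,0]])

```text
time_s: 8.03
position: [0.5011, -0.1592, 0.228]
eef_rot: [[-0.033, 0.999, -0.001], [0.999, 0.033, 0.001], [0.001, -0.001, -1.0]]
contact_force: [0.4, 0.2, -1.4]
gripper_width: 0.0132
gripper_force: 58.5
```

Run:
```python
from h import *
for i in range(3): s=r.snapshot("wrist")
t=r.snapshot("side")
st=r.read_state();print(st["contact_force"],st["position"],goto([.5015,-.16,.215],[.9994,.033]))
a=cv2.resize(t["image"][100:200,250:350],(400,400),interpolation=cv2.INTER_CUBIC)
b=cv2.resize(s["image"][120:260,190:320],(371,400),interpolation=cv2.INTER_CUBIC)
c=np.hstack([a,b])
cv2.imwrite("pics/n.png",c[:,:,::-1])
```

```text
[-0.36865497  0.13490847 -1.64090166] [ 0.50179879 -0.15949086  0.22968626] (array([-0.5, -0.3, 14.7]), array([0.03, 0.02, 0.  ]))
```

View pics/n.png

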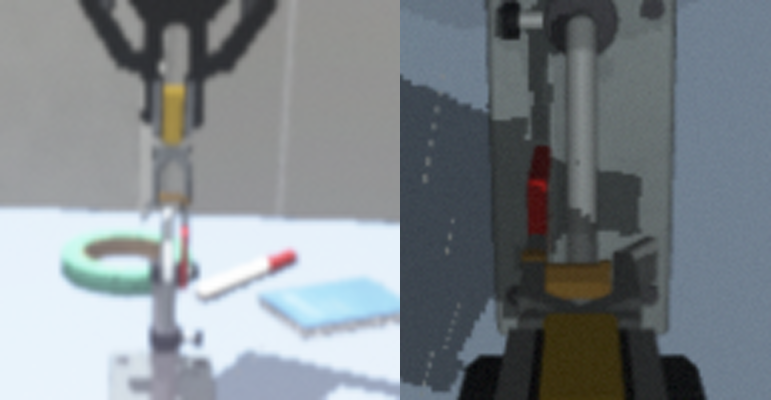

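In the right-hand crop the bar (u≈580) is centred under the brass gate and grip (u≈583), with the plate passing beside it. I go down by feel from here.

Call:
move_arm(plan=[[-1,0,0,2,0,0,0],[-1,0,0,4,0,0,0],[-1,0,0,6,0,0,0],[-1,0,0,8,0,0,0],[-1,0,0,10,0,0,0],[-1,0,0,12,0,0,0],[-1,0,0,14,0,0,0],[-1,0,0,16,0,0,0],[-1,0,0,18,0,0,0],[-1,0,0,18,0,0,0]])

```text
time_s: 9.07
position: [0.5013, -0.1592, 0.2107]
eef_rot: [[-0.033, 0.999, -0.001], [0.999, 0.033, 0.0], [0.0, -0.001, -1.0]]
contact_force: [-0.3, 0.2, -1.9]
gripper_width: 0.0132
gripper_force: 58.5
```

Call:
move_arm(plan=[[-1,0,0,1,0,0,0],[-1,0,0,2,0,0,0],[-1,0,0,3,0,0,0],[-1,0,0,4,0,0,0],[-1,0,0,5,0,0,0],[-1,0,0,6,0,0,0],[-1,0,0,7,0,0,0],[-1,0,0,8,0,0,0],[-1,0,0,8,0,0,0],[-1,0,0,8,0,0,0]])

```text
time_s: 9.9
position: [0.5016, -0.1593, 0.2035]
eef_rot: [[-0.033, 0.999, 0.0], [0.999, 0.033, -0.0], [-0.0, 0.0, -1.0]]
contact_force: [-0.5, -0.6, 0.8]
gripper_width: 0.0134
gripper_force: 58.6
```

Call:
move_arm(plan=[[-1,0,0,1,0,0,0],[-1,0,0,2,0,0,0],[-1,0,0,3,0,0,0],[-1,0,0,4,0,0,0],[-1,0,0,5,0,0,0],[-1,0,0,6,0,0,0],[-1,0,0,7,0,0,0],[-1,0,0,8,0,0,0],[-1,0,0,8,0,0,0],[-1,0,0,8,0,0,0]])

```text
time_s: 10.73
position: [0.5016, -0.1595, 0.1954]
eef_rot: [[-0.033, 0.999, 0.0], [0.999, 0.033, -0.0], [-0.0, 0.0, -1.0]]
contact_force: [-1.4, 0.2, 3.3]
gripper_width: 0.0135
gripper_force: 59.2
```

Call:
move_arm(plan=[[-1,0,0,1,0,0,0],[-1,0,0,2,0,0,0],[-1,0,0,3,0,0,0],[-1,0,0,4,0,0,0],[-1,0,0,5,0,0,0],[-1,0,0,6,0,0,0],[-1,0,0,7,0,0,0],[-1,0,0,8,0,0,0],[-1,0,0,8,0,0,0],[-1,0,0,8,0,0,0]])

```text
time_s: 11.57
position: [0.5011, -0.1591, 0.1867]
eef_rot: [[-0.033, 0.999, -0.001], [0.999, 0.033, 0.001], [0.001, -0.001, -1.0]]
contact_force: [-3.6, -1.3, 0.6]
gripper_width: 0.0131
gripper_force: 58.7
```

Call:
move_arm(plan=[[-1,0,0,0.5,0,0,0],[-1,0,0,1,0,0,0],[-1,0,0,1.5,0,0,0],[-1,0,0,2,0,0,0],[-1,0,0,2.5,0,0,0],[-1,0,0,3,0,0,0],[-1,0,0,3.5,0,0,0],[-1,0,0,4,0,0,0],[-1,0,0,4,0,0,0],[-1,0,0,4,0,0,0]])

```text
time_s: 12.4
position: [0.5013, -0.1593, 0.183]
eef_rot: [[-0.033, 0.999, -0.001], [0.999, 0.033, 0.0], [0.0, -0.001, -1.0]]
contact_force: [-3.6, 0.1, -0.4]
gripper_width: 0.0126
gripper_force: 58.7
```

Call:
move_arm(plan=[[-1,0,0,0.3,0,0,0],[-1,0,0,0.6,0,0,0],[-1,0,0,1,0,0,0],[-1,0,0,1.3,0,0,0],[-1,0,0,1.6,0,0,0],[-1,0,0,2,0,0,0],[-1,0,0,2,0,0,0],[-1,0,0,2,0,0,0],[-1,0,0,2,0,0,0],[-1,0,0,2,0,0,0]])

```text
time_s: 13.23
position: [0.5012, -0.1592, 0.1809]
eef_rot: [[-0.033, 0.999, -0.001], [0.999, 0.033, 0.0], [0.0, -0.001, -1.0]]
contact_force: [-4.9, 0.4, -3.0]
gripper_width: 0.0135
gripper_force: 58.3
```

Call:
move_arm(plan=[[-1,0,0,0.3,0,0,0],[-1,0,0,0.6,0,0,0],[-1,0,0,1,0,0,0],[-1,0,0,1.3,0,0,0],[-1,0,0,1.6,0,0,0],[-1,0,0,2,0,0,0],[-1,0,0,2,0,0,0],[-1,0,0,2,0,0,0],[-1,0,0,2,0,0,0],[-1,0,0,2,0,0,0]])

```text
time_s: 14.07
position: [0.5019, -0.1594, 0.1796]
eef_rot: [[-0.033, 0.999, 0.001], [0.999, 0.033, -0.0], [-0.0, 0.001, -1.0]]
contact_force: [0.4, -0.4, -2.0]
gripper_width: 0.0133
gripper_force: 58.6
```

Call:
move_arm(plan=[[-1,0,0,0.3,0,0,0],[-1,0,0,0.6,0,0,0],[-1,0,0,1,0,0,0],[-1,0,0,1.3,0,0,0],[-1,0,0,1.6,0,0,0],[-1,0,0,2,0,0,0],[-1,0,0,2,0,0,0],[-1,0,0,2,0,0,0],[-1,0,0,2,0,0,0],[-1,0,0,2,0,0,0]])

```text
time_s: 14.9
position: [0.5016, -0.1593, 0.1773]
eef_rot: [[-0.033, 0.999, 0.0], [0.999, 0.033, -0.0], [-0.0, 0.0, -1.0]]
contact_force: [0.1, -0.2, -1.9]
gripper_width: 0.0131
gripper_force: 58.6
```

The sideways force has gone, so the gate has flicked shut. I keep going down to the seat.

Call:
move_arm(plan=[[-1,0,0,0.3,0,0,0],[-1,0,0,0.6,0,0,0],[-1,0,0,0.9,0,0,0],[-1,0,0,1.2,0,0,0],[-1,0,0,1.5,0,0,0],[-1,0,0,1.5,0,0,0],[-1,0,0,1.5,0,0,0],[-1,0,0,1.5,0,0,0],[-1,0,0,1.5,0,0,0],[-1,0,0,1.5,0,0,0]])

```text
time_s: 15.73
position: [0.5016, -0.1593, 0.1758]
eef_rot: [[-0.033, 0.999, 0.0], [0.999, 0.033, 0.0], [0.0, 0.0, -1.0]]
contact_force: [0.1, 0.5, -1.5]
gripper_width: 0.0132
gripper_force: 58.6
```

Call:
move_arm(plan=[[-1,0,0,0.3,0,0,0],[-1,0,0,0.6,0,0,0],[-1,0,0,0.9,0,0,0],[-1,0,0,1.0,0,0,0],[-1,0,0,1.0,0,0,0],[-1,0,0,1.0,0,0,0],[-1,0,0,1.0,0,0,0],[-1,0,0,1.0,0,0,0],[-1,0,0,1.0,0,0,0],[-1,0,0,1.0,0,0,0]])

```text
time_s: 16.57
position: [0.5017, -0.1594, 0.1752]
eef_rot: [[-0.033, 0.999, 0.0], [0.999, 0.033, -0.0], [-0.0, 0.0, -1.0]]
contact_force: [-2.5, 1.1, 5.0]
gripper_width: 0.013
gripper_force: 59.4
```

Seated, about 6.5 N over the baseline. Now the upward tug: the bar should meet the gate after about 17 mm of lift.

Call:
move_arm(plan=[[-1,0,0,-1,0,0,0],[-1,0,0,-3,0,0,0],[-1,0,0,-5,0,0,0],[-1,0,0,-7,0,0,0],[-1,0,0,-9,0,0,0],[-1,0,0,-11,0,0,0],[-1,0,0,-13,0,0,0],[-1,0,0,-14,0,0,0],[-1,0,0,-14,0,0,0],[-1,0,0,-14,0,0,0]])

```text
time_s: 17.4
position: [0.5016, -0.1593, 0.1889]
eef_rot: [[-0.033, 0.999, 0.0], [0.999, 0.033, -0.0], [-0.0, 0.0, -1.0]]
contact_force: [0.6, -0.4, -0.9]
gripper_width: 0.0132
gripper_force: 58.9
```

Call:
move_arm(plan=[[-1,0,0,-0.5,0,0,0],[-1,0,0,-1,0,0,0],[-1,0,0,-1.5,0,0,0],[-1,0,0,-2,0,0,0],[-1,0,0,-2,0,0,0],[-1,0,0,-2,0,0,0],[-1,0,0,-2,0,0,0],[-1,0,0,-2,0,0,0],[-1,0,0,-2,0,0,0],[-1,0,0,-2,0,0,0]])

```text
time_s: 18.23
position: [0.5015, -0.1593, 0.1908]
eef_rot: [[-0.033, 0.999, -0.0], [0.999, 0.033, 0.0], [0.0, -0.0, -1.0]]
contact_force: [-0.4, 0.6, -0.9]
gripper_width: 0.0128
gripper_force: 58.9
```

Call:
move_arm(plan=[[-1,0,0,-0.3,0,0,0],[-1,0,0,-0.6,0,0,0],[-1,0,0,-0.9,0,0,0],[-1,0,0,-1.2,0,0,0],[-1,0,0,-1.2,0,0,0],[-1,0,0,-1.2,0,0,0],[-1,0,0,-1.2,0,0,0],[-1,0,0,-1.2,0,0,0],[-1,0,0,-1.2,0,0,0],[-1,0,0,-1.2,0,0,0]])

```text
time_s: 19.07
position: [0.5016, -0.1593, 0.192]
eef_rot: [[-0.033, 0.999, -0.0], [0.999, 0.033, 0.0], [0.0, -0.0, -1.0]]
contact_force: [-0.1, -0.1, -1.7]
gripper_width: 0.013
gripper_force: 58.9
```

Call:
move_arm(plan=[[-1,0,0,-0.3,0,0,0],[-1,0,0,-0.6,0,0,0],[-1,0,0,-0.9,0,0,0],[-1,0,0,-1.0,0,0,0],[-1,0,0,-1.0,0,0,0],[-1,0,0,-1.0,0,0,0],[-1,0,0,-1.0,0,0,0],[-1,0,0,-1.0,0,0,0],[-1,0,0,-1.0,0,0,0],[-1,0,0,-1.0,0,0,0]])

```text
time_s: 19.9
position: [0.5016, -0.1593, 0.193]
eef_rot: [[-0.033, 0.999, 0.0], [0.999, 0.033, -0.0], [-0.0, 0.0, -1.0]]
contact_force: [0.1, -1.2, -1.1]
gripper_width: 0.0129
gripper_force: 58.9
```

Call:
move_arm(plan=[[-1,0,0,-0.3,0,0,0],[-1,0,0,-0.6,0,0,0],[-1,0,0,-0.8,0,0,0],[-1,0,0,-0.8,0,0,0],[-1,0,0,-0.8,0,0,0],[-1,0,0,-0.8,0,0,0],[-1,0,0,-0.8,0,0,0],[-1,0,0,-0.8,0,0,0],[-1,0,0,-0.8,0,0,0],[-1,0,0,-0.8,0,0,0]])

```text
time_s: 20.73
position: [0.5014, -0.1592, 0.1935]
eef_rot: [[-0.033, 0.999, -0.0], [0.999, 0.033, 0.0], [0.0, -0.0, -1.0]]
contact_force: [1.4, -1.2, -6.8]
gripper_width: 0.0131
gripper_force: 58.3
```

The tug reads about 5 N. Lowering back to the seat.

Call:
move_arm(plan=[[-1,0,0,2,0,0,0],[-1,0,0,5,0,0,0],[-1,0,0,8,0,0,0],[-1,0,0,11,0,0,0],[-1,0,0,14,0,0,0],[-1,0,0,16,0,0,0],[-1,0,0,17.5,0,0,0],[-1,0,0,18.2,0,0,0],[-1,0,0,18.6,0,0,0],[-1,0,0,18.6,0,0,0]])

```text
time_s: 21.57
position: [0.5017, -0.1593, 0.1753]
eef_rot: [[-0.033, 0.999, 0.0], [0.999, 0.033, -0.0], [-0.0, 0.0, -1.0]]
contact_force: [-0.5, 0.5, -1.0]
gripper_width: 0.0132
gripper_force: 59.3
```

Call:
move_arm(plan=[[-1,0,0,0.3,0,0,0],[-1,0,0,0.4,0,0,0],[-0.6,0,0,0.4,0,0,0],[-0.5,0,0,0.4,0,0,0],[-0.4,0,0,0.4,0,0,0],[-0.2,0,0,0.4,0,0,0],[0,0,0,0.4,0,0,0],[0.1,0,0,0.4,0,0,0],[0.1,0,0,0.4,0,0,0],[0.1,0,0,0.4,0,0,0]])

```text
time_s: 22.4
position: [0.5016, -0.1593, 0.1748]
eef_rot: [[-0.033, 0.999, 0.0], [0.999, 0.033, -0.0], [-0.0, 0.0, -1.0]]
contact_force: [0.4, -0.9, 0.2]
gripper_width: 0.0469
gripper_force: 0.0
```

Call:
move_arm(plan=[[0.1,0,0,-4,0,0,0],[0.1,0,0,-12,0,0,0],[0.1,0,0,-24,0,0,0],[0.1,0,0,-40,0,0,0],[0.1,0,0,-58,0,0,0],[0.1,0,0,-76,0,0,0],[0.1,0,0,-92,0,0,0],[0.1,0,0,-105,0,0,0],[0.1,0,0,-112,0,0,0],[0.1,0,0,-115,0,0,0]])

```text
time_s: 23.23
position: [0.5022, -0.1596, 0.2919]
eef_rot: [[-0.033, 0.999, 0.003], [0.999, 0.033, -0.001], [-0.001, 0.003, -1.0]]
contact_force: [-0.5, 0.8, -0.3]
gripper_width: 0.0472
gripper_force: 0.0
```

Run:
```python
from h import *
for i in range(10): s=r.snapshot("wrist")
t=r.snapshot("side");print(r.read_state()["time_s"],r.read_state()["contact_force"])
a=cv2.resize(t["image"][100:200,250:350],(400,400),interpolation=cv2.INTER_CUBIC)
b=cv2.resize(s["image"][100:280,160:340],(400,400),interpolation=cv2.INTER_CUBIC)
cv2.imwrite("pics/e.png",np.hstack([a,b])[:,:,::-1])
```

```text
23.7833 [ 0.22050836 -0.55399542  0.40464053]
```

View pics/e.png

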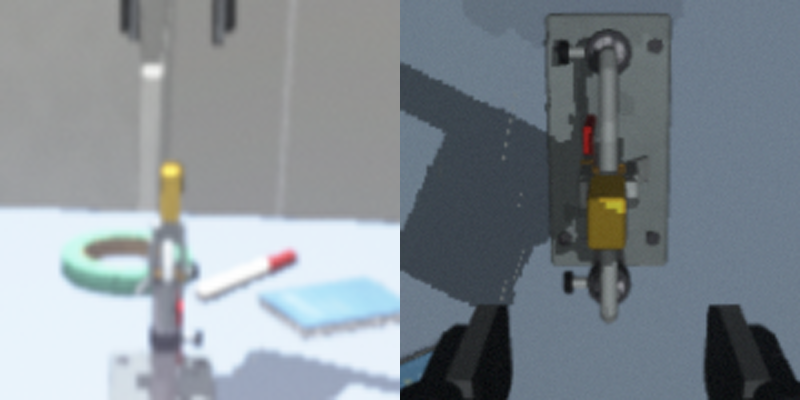

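The tag hangs upright on the bar with the gate shut below it, at about (170,265) in the side crop, and the gripper is well clear. Handing in.

Run:
```python
from h import *
for i in range(20): r.snapshot("side")
print(r.hand_in())
```

```text
the job is handed in; nothing more can be done
None
```

The job is handed in, with no verdict returned: the tag hangs upright on the stand's crossbar with its gate shut, after seating at about 6.5 N and an upward tug of about 5 N (a little over the 4 N asked), and the gripper is clear.

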